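# Put charged battery packs in the lamps and the flat ones on charge

### The arm

A 7-joint arm with a two-finger parallel gripper is mounted at the origin on a cart in front of the work surface, level with it; the furniture and walls round the work are solid. World frame = base frame: x ahead of the robot, y to its left, z up, the work surface at z = 0. Lengths are in m, angles in rad, forces in N, time in s.
With the tool pointing down it reaches from about 0.425 to 0.925 m from the base axis. Payload 6.8 kg.
Tool frame: the origin (TCP) lies at the very end of the fingers, on their centre line; the grasp point (between the pads) lies 19 mm behind it (r.tcp_to_grasp is the distance from the TCP to the grasp point, in m); z points along the fingers, y is the line along which they close (so a half turn about z gives the same grasp; the last joint's range is limited). The gripper opens to 85 mm and grips with 20 to 120 N. Pads are 22 mm wide; open, the fingers measure 114 mm over their backs; the gripper's body (76 mm by 85 mm) begins 54 mm behind the grasp point. The pads swing forward as they close: fully open they stand 13 mm farther back than shut.
Start: joints at [1.215, 0.477, 0.022, 1.555, -0.011, 1.109, -0.083], TCP at [0.166, -0.654, 0.231] pointing down, gripper open.
Joint ranges: [-2.96, 2.96], [-0.34, 2.1], [-1.41, 1.46], [0.24, 2.44], [-1.37, 4.51], [0.17, 1.92], [-2.96, 2.96]. Speed limits (rad/s): [2.39, 2.39, 3.14, 3.14, 3.14, 3.14, 3.14].

### API

Orientations are given as a rotation vector (axis times angle).
In Python, from bench import r gives the robot as it stands.
- The arm moves only by the tool step_arm, never from a script. Its argument "moves" is a list of rows, each a list of 7 numbers: the shift along the tool's x, y, z in mm, then the turn, a rotation vector about the tool's x, y, z in rad, then the finger opening in mm, from 0 to 85.4. A call has 1 to 8 rows; each row is the pose to reach, as a shift and turn from the pose commanded when the call began, along the tool's axes at that moment; what a row does not reach only later rows make up. A row lasts 1/10 s, in which the tool goes at most 50 mm and 8.59 degrees, less where a joint would pass 70% of its speed; a pose out of reach is approached as far as the arm can. A call with a gripper value outside its range is refused whole. The fingers move at their own pace and stop on an object; "grip_force" is the grip in N (left out, the last holds). Time passes only in rows, so rows that repeat a pose let the fingers close. It gives the time, the measured TCP pose, the force, the opening and the grip force at its end, in the units of the state.
- r.get_obs(): the state, without advancing time (a new reading comes with each control period).
- r.grab_frame(name): name is "scene" or "top" or "wrist"; returns a dict with "image" (420x560x3 uint8, red, green, blue), "depth" (420x560 float32, m along the optical axis (not along the pixel's ray), 0 where there is no reading), "mtx" (3x3 intrinsics, pixels), "rvec" (rotation vector, rad) and "tvec" (3), from world to camera coordinates, as OpenCV has them. Camera axes: x right, y down, z forward; pixel columns grow to the right and rows downward; lengths in m; the calibration is good to about 2 mm. A picture is of the moment at which its call begins.
- r.hand_in(): hands the job in; it is judged then, once.
The state is a dict: "clock": time; "joints": joint angles; "qvel": joint speeds; "tau": joint torques, N m; "tcp_pos": TCP position; "orientation": TCP orientation; "contact_force": force on the tool from outside, world axes, zero at the start; "moment": the same for the moment, N m; "grip_width": finger opening in m; "gripper_force": force on a finger pad.
Only numpy, scipy, OpenCV 4.12 (cv2) and the standard library are available. Lean on these libraries where they do the work, as an engineer would, in place of code of your own. Each camera call takes 0.05 s, during which the arm holds its last target. There are 200 camera calls.

### The job

The battery packs now standing in the two cordless work lamps are flat; the two in the twin charger are fully charged. Put the charged packs into the lamps (either one in either lamp) and the flat packs into the charger's bays (either one in either bay), every pack upright, plug down and fully home in its socket. All four sockets are taken at the start, so stand a pack on the empty rubber mat meanwhile; keep the packs upright and do not let one fall over.

Things in the scene. Friction and masses are not known exactly. Their poses are not given: they have to be found in the camera images.
- flat_1_grip (a point): Black upright battery pack 58 x 44 x 58 mm (own x, y, z), a grey ring near its top, on a narrower grey plug 42 x 30 mm, 24 mm long, pointing down; 82 mm tall, 0.2 kg, stands on its plug; same turned half round. Point: middle of the black block, 53 mm above the plug's foot; grip across the 44 mm, along own y. Four alike; this one is flat, in lamp_1 at the start.
- flat_2_grip (a point): Black upright battery pack 58 x 44 x 58 mm (own x, y, z), a grey ring near its top, on a narrower grey plug 42 x 30 mm, 24 mm long, pointing down; 82 mm tall, 0.2 kg, stands on its plug; same turned half round. Point: middle of the black block, 53 mm above the plug's foot; grip across the 44 mm, along own y. Four alike; this one is flat, in lamp_2 at the start.
- full_1_grip (a point): Black upright battery pack 58 x 44 x 58 mm (own x, y, z), a grey ring near its top, on a narrower grey plug 42 x 30 mm, 24 mm long, pointing down; 82 mm tall, 0.2 kg, stands on its plug; same turned half round. Point: middle of the black block, 53 mm above the plug's foot; grip across the 44 mm, along own y. Four alike; this one is charged, in bay_1 at the start.
- full_2_grip (a point): Black upright battery pack 58 x 44 x 58 mm (own x, y, z), a grey ring near its top, on a narrower grey plug 42 x 30 mm, 24 mm long, pointing down; 82 mm tall, 0.2 kg, stands on its plug; same turned half round. Point: middle of the black block, 53 mm above the plug's foot; grip across the 44 mm, along own y. Four alike; this one is charged, in bay_2 at the start.
- lamp_1: Fixed cordless lamp, white box 112 x 124 mm, 50 high, white LED panel 70 high on its -x side (58-85 from centre). Socket in its top: 52 x 40 mm (own x, y), 22 deep, floor 28 and rim 50 above origin, mouth flared 5 mm. A pack fully home: long side along own x, point 81 mm above origin, a few mm of play. Origin: on the table under the socket's centre.
- lamp_2: Second lamp, just like lamp_1: same box, LED panel and socket, same sizes, origin and axes.
- bay_1: One of two grey bays of the fixed twin charger (black housing 104 x 186 mm, 50 high, black lead at its +x side); bays 100 mm apart along own y. Socket as in lamp_1: 52 x 40 mm (own x, y), floor 28 and rim 50 above origin; a pack fully home has its point 81 mm above origin. Origin: at table height under the socket's centre.
- bay_2: The other of two grey bays of the fixed twin charger (black housing 104 x 186 mm, 50 high, black lead at its +x side); bays 100 mm apart along own y. Socket as in lamp_1: 52 x 40 mm (own x, y), floor 28 and rim 50 above origin; a pack fully home has its point 81 mm above origin. Origin: at table height under the socket's centre.
- mat: Empty flat black rubber mat, 110 x 130 mm (own x, y), 6 mm thick, fixed on the table, a free spot to stand a pack on. Origin: the middle of its underside.
Mind the look-alikes: they are no part of the job. Leave any green or purple look-alike of the part that bears flat_1_grip alone.

How it is judged:
By the outcome, as a careful person would: the job done as asked, in the order asked, and still so for the second after the job is handed in, with the robot touching nothing.
It also fails if it takes over 109 s, if anything falls off the work surface, if the arm or the gripper's body presses on something with over 40 N, if the wrist force passes 120 N, or if a joint passes its speed limit or range.

## Working session

There is one attempt and no reset: what is moved stays moved. The work goes in short steps, Python scripts to look and compute and a tool call to move; the robot and the scene stay as the last step left them, time stands still between calls to the robot, and variables do not carry over. Pictures are saved under pics/ and viewed, at most 14 in all, crops included, and the job is handed in when it is done.

Besides the shell and the picture viewer there is one more tool, called after "Request:" as name(argument=value, ...) on one line, values as JSON. step_arm: Moves the arm, as the interface text tells. Its arguments: {"type":"object","properties":{"moves":{"type":"array","items":{"type":"array","items":{"type":"number"}}},"grip_force":{"type":"number"}},"required":["moves"]}

```bash
ls; mkdir -p pics
python3 - <<'E'
from bench import r
import cv2,numpy as np,pickle
for n in ("scene","top"):
    f=r.grab_frame(n); pickle.dump(f,open(n+".pkl","wb"))
    cv2.imwrite(f"pics/{n}0.png",cv2.resize(f["image"][:,:,::-1],(800,600),interpolation=cv2.INTER_CUBIC))
o=r.get_obs();print(o["clock"],o["tcp_pos"],o["orientation"],o["grip_width"],r.tcp_to_grasp)
E
```

```text
pics
0.1 [ 0.16537638 -0.65385327  0.23042814] [-3.11587065e+00 -3.87982582e-01  5.33486446e-04] 0.08534663481577641 0.0187
```

View pics/top0.png

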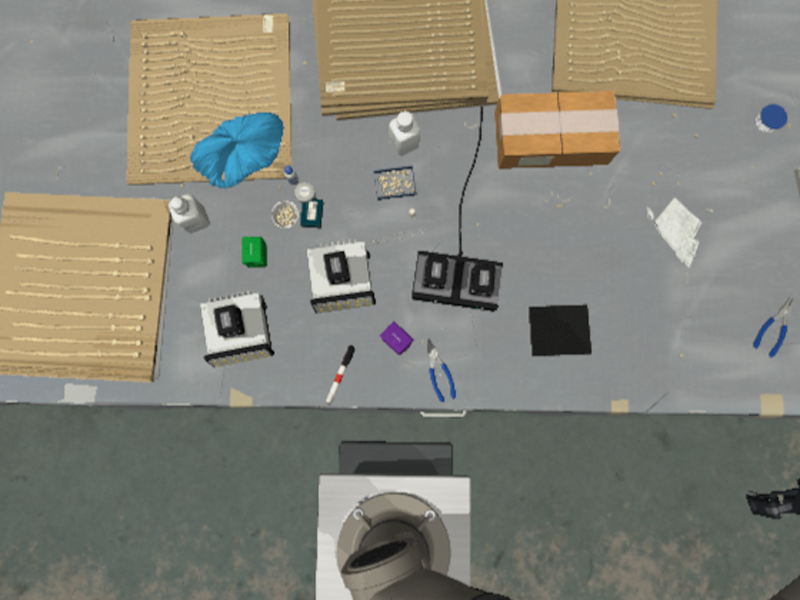

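View pics/scene0.png

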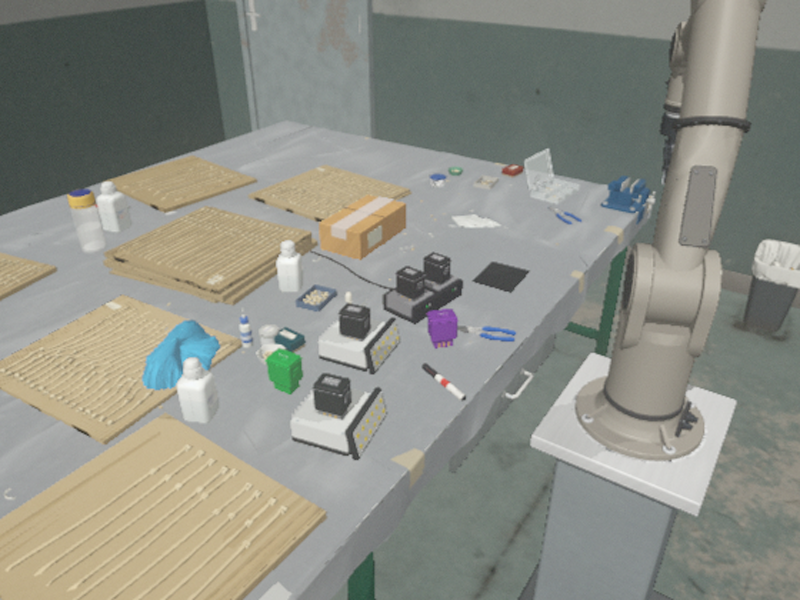

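The packs sit at (335,267) and (229,320) in the white lamps, and at (436,270) and (482,278) in the grey charger bays. The mat is at (560,330). The look-alikes are green (254,251) and purple (397,338). The four black packs standing in sockets are the ones I want.

```bash
cat > h.py <<'E'
import cv2,numpy as np
from scipy.spatial.transform import Rotation as R
def cloud(f):
    d=f["depth"];h,w=d.shape;K=f["mtx"]
    u,v=np.meshgrid(np.arange(w),np.arange(h))
    P=np.stack([(u-K[0,2])/K[0,0]*d,(v-K[1,2])/K[1,1]*d,d],-1)
    M=cv2.Rodrigues(np.array(f["rvec"],float))[0]
    P=(P-np.array(f["tvec"]).ravel())@M
    P[d==0]=np.nan
    return P
def rects(P,m,minn=30):
    "components of mask m -> list of (pix centre, n, median z, rect in mm in world xy)"
    n,l,s,c=cv2.connectedComponentsWithStats(m.astype(np.uint8))
    for i in range(1,n):
        if s[i,4]<minn: continue
        p=P[l==i]; q=cv2.minAreaRect((p[:,:2]*1000).astype(np.float32))
        (x,y),(a,b),t=q
        if a<b: a,b,t=b,a,t+90
        t=(t+90)%180-90
        print("pix",c[i].round(),"n",s[i,4],"z %.1f"%(1000*np.median(p[:,2])),"c %.1f %.1f size %.1f x %.1f long-axis deg %.1f"%(x,y,a,b,t))
def plan(gx,gy,gz,yaw_deg):
    "tool-axis shift (mm) and z-turn from commanded pose to grasp point g (mm), tool y along yaw"
    from bench import r
    o=r.get_obs();T=R.from_rotvec(o["orientation"]);p=np.array(o["tcp_pos"])*1000
    y=T.as_matrix()[:,1];cur=np.degrees(np.arctan2(y[1],y[0]))
    d=(yaw_deg-cur+90)%180-90
    tgt=np.array([gx,gy,gz-r.tcp_to_grasp*1000])
    # target rot: exactly down
    a=np.radians(cur+d);Y=np.array([np.cos(a),np.sin(a),0]);Z=np.array([0,0,-1.])
    G=R.from_matrix(np.stack([np.cross(Y,Z),Y,Z],1))
    print("shift",T.inv().apply(tgt-p).round(1),"turn",(T.inv()*G).as_rotvec().round(3),"tcp",p.round(1),"yaw",cur.round(1),"J7",o["joints"][6].round(2),"t",o["clock"])
E
python3 - <<'E'
from h import *;import pickle
f=pickle.load(open("top.pkl","rb"));P=cloud(f);z=P[...,2]
reg=(P[...,0]>.3)&(P[...,0]<1)&(abs(P[...,1])<.6)
print("packs");rects(P,reg&(z>.1)&(z<.12))
print("boxes");rects(P,reg&(z>.04)&(z<.058),200)
im=f["image"].max(2)
print("mat");rects(P,reg&(z>-.005)&(z<.015)&(im<60),200)
E
```

```text
packs
pix [283.  90.] n 33 z 109.3 c 877.3 -9.2 size 33.3 x 14.1 long-axis deg -87.8
pix [127. 146.] n 55 z 113.9 c 697.0 452.0 size 33.3 x 26.1 long-axis deg -40.6
pix [235. 186.] n 302 z 109.9 c 577.0 127.4 size 58.6 x 44.4 long-axis deg 11.5
pix [305. 190.] n 298 z 110.2 c 569.6 -77.8 size 58.3 x 43.9 long-axis deg -5.4
pix [338. 195.] n 306 z 110.2 c 555.4 -174.7 size 58.5 x 44.3 long-axis deg -4.8
pix [158. 224.] n 315 z 110.4 c 462.8 345.2 size 59.2 x 45.4 long-axis deg 13.4
boxes
pix [273.  74.] n 498 z 49.2 c 960.1 -8.9 size 370.0 x 17.3 long-axis deg -84.3
pix [167.  98.] n 654 z 48.3 c 863.7 359.1 size 203.3 x 90.4 long-axis deg -61.6
pix [237. 189.] n 1073 z 50.5 c 585.2 127.3 size 124.7 x 116.9 long-axis deg -81.0
pix [319. 197.] n 1282 z 49.4 c 563.2 -127.3 size 184.5 x 106.8 long-axis deg 82.9
pix [164. 226.] n 1114 z 50.5 c 468.0 345.1 size 131.5 x 117.4 long-axis deg -78.4
mat
pix [392. 231.] n 1382 z 6.7 c 463.8 -354.5 size 128.8 x 106.6 long-axis deg -87.8
```

Sizes and heights match the description: pack tops are at 110 mm and measure 58x44, and the mat is 129x107. Next I check the choice in one crop and plan the first reach, to the right-hand bay pack.

Run:
```python
from h import *;import pickle
f=pickle.load(open("top.pkl","rb"));c=f["image"][150:260,130:420,::-1]
cv2.imwrite("pics/c1.png",cv2.resize(c,(800,303),interpolation=cv2.INTER_CUBIC))
plan(555.4,-174.7,200,85.2)
```

```text
shift [ 495.6 -368.8   49.7] turn [-0.002  0.     0.332] tcp [ 165.4 -653.9  230.4] yaw -75.8 J7 -0.08 t 0.1
```

View pics/c1.png

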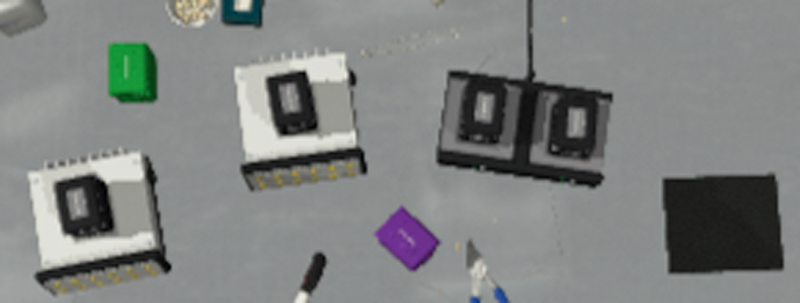

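The crop shows black packs in both white lamps, (80,205) and (290,100), and in both bays, (483,110) and (575,125). Green (132,72) and purple (407,240) stand apart on the table. Moving to the right bay pack.

Request:
step_arm(moves=[[50,-37,5,0,0,0.03,85],[100,-74,10,0,0,0.07,85],[150,-111,15,0,0,0.1,85],[195,-145,20,0,0,0.14,85],[240,-179,24,0,0,0.17,85],[285,-212,28,0,0,0.2,85],[330,-246,32,0,0,0.23,85],[370,-275,36,0,0,0.25,85]])

```text
clock: 0.9
tcp_pos: [0.4181, -0.3433, 0.1998]
orientation: [-3.142, 0.005, 0.0]
contact_force: [1.6, -0.2, 0.5]
grip_width: 0.085
gripper_force: 0.0
```

```bash
python3 -c "
from h import *
plan(555.4,-174.7,180,85.2)"
```

```text
shift [ 136.7 -169.1   38.4] turn [-0.    0.    0.08] tcp [ 418.1 -343.3  199.8] yaw -90.2 J7 -1.03 t 0.9
```

Request:
step_arm(moves=[[34,-42,10,0,0,0.02,85],[68,-84,20,0,0,0.04,85],[102,-126,30,0,0,0.06,85],[137,-169,38,0,0,0.08,85],[137,-169,38,0,0,0.08,85],[137,-169,38,0,0,0.08,85],[137,-169,38,0,0,0.08,85],[137,-169,38,0,0,0.08,85]])

```text
clock: 1.7
tcp_pos: [0.5537, -0.1783, 0.162]
orientation: [3.138, -0.133, -0.001]
contact_force: [-0.8, -0.3, -0.3]
grip_width: 0.0848
gripper_force: 0.0
```

Run:
```python
from h import *
from bench import r
plan(555.4,-174.7,80,85.2)
f=r.grab_frame("wrist");P=cloud(f);z=P[...,2]
rects(P,(z>.1)&(z<.12),500)
rects(P,(z>.04)&(z<.055),1500)
cv2.imwrite("pics/w1.png",f["image"][:,:,::-1])
```

```text
shift [  1.5  -3.8 100.7] turn [ 0.001  0.001 -0.001] tcp [ 553.7 -178.3  162. ] yaw -94.9 J7 -1.52 t 1.7
pix [107. 217.] n 7758 z 108.2 c 571.8 -79.3 size 58.7 x 45.0 long-axis deg -5.8
pix [278. 228.] n 7246 z 108.2 c 557.0 -175.6 size 59.1 x 44.6 long-axis deg -4.3
pix [220. 173.] n 19042 z 47.2 c 564.9 -128.3 size 185.5 x 103.8 long-axis deg 82.4
```

View pics/w1.png

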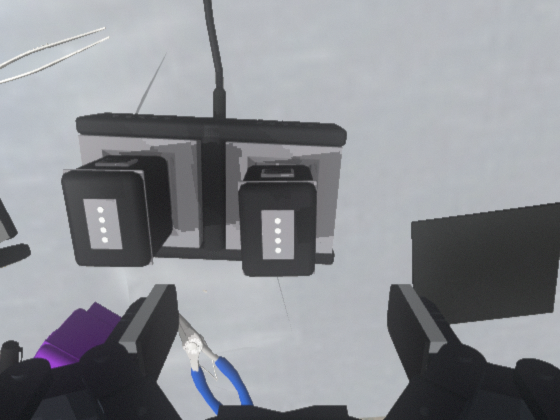

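The picture shows both charged packs, each with four lit dots, at (278,228) and (105,217). The one I want is the right-hand one, and the fingers straddle it. Descending.

Request:
step_arm(moves=[[2.5,-3,35,0,0,0,85],[2.5,-3,70,0,0,0,85],[2.5,-3,100,0,0,0,85],[2.5,-3,100,0,0,0,85],[2.5,-3,100,0,0,0,30],[2.5,-3,100,0,0,0,30],[2.5,-3,100,0,0,0,30],[2.5,-3,100,0,0,0,30]], grip_force=50)

```text
clock: 2.55
tcp_pos: [0.5588, -0.1745, 0.0641]
orientation: [3.138, -0.13, 0.005]
contact_force: [-1.5, -0.9, 7.2]
grip_width: 0.0432
gripper_force: 52.1
```

Request:
step_arm(moves=[[0,0,-10,0,0,0,30],[0,0,-35,0,0,0,30],[0,0,-70,0,0,0,30],[0,0,-105,0,0,0,30],[0,0,-105,0,0,0,30],[0,0,-105,0,0,0,30]])

```text
clock: 3.15
tcp_pos: [0.5577, -0.1736, 0.1681]
orientation: [3.139, -0.129, 0.003]
contact_force: [-0.8, -0.4, -1.9]
grip_width: 0.0436
gripper_force: 51.8
```

Run:
```python
from h import *
from bench import r
print(r.get_obs()["grip_width"],r.get_obs()["contact_force"])
plan(463.8,-354.5,180,92)
plan(463.8,-354.5,62,92)
f=r.grab_frame("top");P=cloud(f);z=P[...,2]
import pickle;pickle.dump(f,open("top2.pkl","wb"))
f=r.grab_frame("wrist");P=cloud(f);z=P[...,2]
cv2.imwrite("pics/w2.png",f["image"][:,:,::-1])
```

```text
0.04360135154592915 [-0.83977903 -0.40706588 -1.88318123]
shift [-78.7 187.9   6.8] turn [ 0.    -0.002 -0.117] tcp [ 557.7 -173.6  168.1] yaw -94.7 J7 -1.52 t 3.15
shift [-78.9 187.9 124.8] turn [ 0.    -0.002 -0.117] tcp [ 557.7 -173.6  168.1] yaw -94.7 J7 -1.52 t 3.15
```

View pics/w2.png

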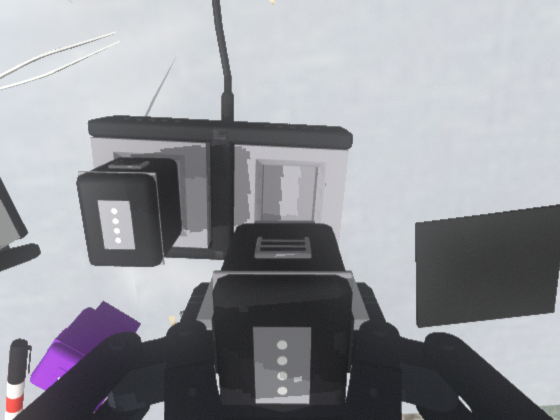

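The pack is held upright at (280,330) and the empty bay is open at (285,190). Moving to the mat.

Request:
step_arm(moves=[[-20,47,0,0,0,-0.03,30],[-40,94,0,0,0,-0.06,30],[-60,141,0,0,0,-0.09,30],[-79,188,0,0,0,-0.117,30],[-79,188,30,0,0,-0.117,30],[-79,188,70,0,0,-0.117,30],[-79,188,110,0,0,-0.117,30],[-79,188,115,0,0,-0.117,30]])

```text
clock: 4.05
tcp_pos: [0.4589, -0.3517, 0.0462]
orientation: [-3.134, -0.055, 0.015]
contact_force: [-1.4, 0.5, -3.3]
grip_width: 0.0436
gripper_force: 51.7
```

Request:
step_arm(moves=[[0,0,3,0,0,0,30],[0,0,6,0,0,0,30],[0,0,9,0,0,0,30],[0,0,10,0,0,0,30],[0,0,10,0,0,0,30]])

```text
clock: 4.55
tcp_pos: [0.4637, -0.3548, 0.0428]
orientation: [3.14, 0.055, 0.002]
contact_force: [-0.6, -0.4, -2.1]
grip_width: 0.0437
gripper_force: 51.7
```

Request:
step_arm(moves=[[0,0,1,0,0,0,30],[0,0,2,0,0,0,30],[0,0,2,0,0,0,30]])

```text
clock: 4.85
tcp_pos: [0.4638, -0.3549, 0.042]
orientation: [3.14, 0.054, 0.002]
contact_force: [-2.5, 2.2, 13.0]
grip_width: 0.0435
gripper_force: 52.8
```

Contact made. I release and retreat, then plan the reach to the nearer lamp's flat pack while the socket stays visible.

Request:
step_arm(moves=[[0,0,-1,0,0,0,60],[0,0,-1,0,0,0,85],[0,0,-1,0,0,0,85],[0,0,-1,0,0,0,85],[0,0,-30,0,0,0,85],[0,0,-70,0,0,0,85],[0,0,-110,0,0,0,85],[0,0,-130,0,0,0,85]])

```text
clock: 5.65
tcp_pos: [0.4646, -0.3554, 0.1735]
orientation: [3.139, 0.054, 0.006]
contact_force: [0.3, -1.5, 0.7]
grip_width: 0.0852
gripper_force: 0.0
```

Run:
```python
from h import *
from bench import r
plan(578,127,180,101)
f=r.grab_frame("top");P=cloud(f);z=P[...,2]
reg=(P[...,0]>.3)&(P[...,0]<.7)&(abs(P[...,1])<.6)
print("mat pack");rects(P,reg&(z>.08)&(z<.097))
rects(P,reg&(z>.1)&(z<.118),100)
print("socket floor");rects(P,reg&(z>.02)&(z<.035)&(abs(P[...,0]-.556)<.035)&(abs(P[...,1]+.176)<.03),50)
```

```text
shift [ 130.  -478.2   11.5] turn [ 0.003 -0.004 -0.157] tcp [ 464.6 -355.4  173.5] yaw -88.0 J7 -1.04 t 5.65
mat pack
pix [129. 151.] n 131 z 89.3 c 683.2 451.8 size 59.7 x 33.0 long-axis deg -89.2
pix [176. 175.] n 214 z 83.1 c 614.4 306.7 size 57.2 x 42.0 long-axis deg 2.9
pix [165. 228.] n 38 z 89.4 c 457.6 327.6 size 62.2 x 25.9 long-axis deg -19.3
pix [277. 236.] n 238 z 83.1 c 433.7 1.3 size 56.3 x 42.9 long-axis deg 48.7
pix [399. 233.] n 176 z 88.4 c 448.8 -354.7 size 44.8 x 35.2 long-axis deg -89.4
pix [235. 186.] n 299 z 110.2 c 577.6 127.3 size 59.3 x 44.4 long-axis deg 11.7
pix [305. 190.] n 297 z 110.5 c 570.4 -78.1 size 58.6 x 44.1 long-axis deg -6.5
pix [158. 224.] n 318 z 109.7 c 463.0 345.1 size 59.2 x 45.4 long-axis deg 14.4
socket floor
pix [336. 198.] n 198 z 28.8 c 559.1 -178.5 size 49.7 x 38.4 long-axis deg -8.1
```

Request:
step_arm(moves=[[12,-45,1,0,0,-0.015,85],[25,-92,2,0,0,-0.03,85],[38,-139,4,0,0,-0.045,85],[51,-186,5,0,0,-0.06,85],[64,-234,6,0,0,-0.077,85],[77,-282,7,0,0,-0.09,85],[90,-330,8,0,0,-0.11,85],[103,-378,9,0,0,-0.125,85]])

```text
clock: 6.5
tcp_pos: [0.5531, 0.0287, 0.1608]
orientation: [3.131, 0.252, -0.0]
contact_force: [1.3, -0.2, 0.4]
grip_width: 0.0852
gripper_force: 0.0
```

Request:
step_arm(moves=[[13,-48,1,0,0,-0.015,85],[27,-100,2,0,0,-0.032,85],[27,-100,2,0,0,-0.032,85],[27,-100,2,0,0,-0.032,85],[27,-100,2,0,0,-0.032,85]])

```text
clock: 7.0
tcp_pos: [0.5637, 0.1281, 0.1585]
orientation: [3.126, 0.298, -0.002]
contact_force: [-0.2, -0.7, -0.1]
grip_width: 0.0847
gripper_force: 0.0
```

Run:
```python
from h import *
from bench import r
plan(578,127,81,101.5)
f=r.grab_frame("wrist");P=cloud(f);z=P[...,2]
rects(P,(z>.1)&(z<.12),500)
rects(P,(z>.04)&(z<.055),1500)
f=r.grab_frame("top");P=cloud(f);z=P[...,2]
reg=(P[...,0]>.3)&(P[...,0]<.7)&(P[...,1]<-.2)
rects(P,reg&(z>.08)&(z<.097))
```

```text
shift [14.   3.7 96.2] turn [ 0.001  0.001 -0.011] tcp [563.7 128.1 158.5] yaw -79.1 J7 -1.85 t 7.0
pix [289. 210.] n 7813 z 108.3 c 578.8 127.3 size 58.9 x 44.5 long-axis deg 12.0
pix [289. 168.] n 19933 z 48.4 c 582.3 126.1 size 132.9 x 124.3 long-axis deg -81.3
pix [522. 242.] n 5672 z 47.3 c 571.7 -74.3 size 104.1 x 79.8 long-axis deg -7.4
pix [ 35. 281.] n 9060 z 48.2 c 470.0 299.7 size 128.8 x 67.9 long-axis deg 1.0
pix [399. 229.] n 299 z 88.1 c 460.9 -354.5 size 58.9 x 44.7 long-axis deg 1.2
```

Mat pack stands well at (461,-354.5), yaw 1°. Descending on the lamp pack.

Request:
step_arm(moves=[[14.5,4,0,0,0,-0.011,85],[14.5,4,35,0,0,-0.011,85],[14.5,4,70,0,0,-0.011,85],[14.5,4,95,0,0,-0.011,85],[14.5,4,95,0,0,-0.011,85],[14.5,4,95,0,0,-0.011,30],[14.5,4,95,0,0,-0.011,30],[14.5,4,95,0,0,-0.011,30]])

```text
clock: 7.9
tcp_pos: [0.5801, 0.1285, 0.0658]
orientation: [-3.125, -0.317, -0.005]
contact_force: [-0.2, -3.4, 10.4]
grip_width: 0.0437
gripper_force: 35.3
```

Request:
step_arm(moves=[[0,0,0,0,0,0,30],[0,0,-10,0,0,0,30],[0,0,-35,0,0,0,30],[0,0,-70,0,0,0,30],[0,0,-110,0,0,0,30],[0,0,-110,0,0,0,30],[0,0,-110,0,0,0,30]])

```text
clock: 8.6
tcp_pos: [0.5791, 0.1288, 0.1754]
orientation: [-3.125, -0.318, -0.004]
contact_force: [-1.1, -0.5, -3.0]
grip_width: 0.0437
gripper_force: 51.2
```

Run:
```python
from h import *
from bench import r
plan(559,-178,190,83)
f=r.grab_frame("top");P=cloud(f);z=P[...,2]
rects(P,(z>.02)&(z<.035)&(abs(P[...,0]-.578)<.035)&(abs(P[...,1]-.127)<.03),50)
f=r.grab_frame("wrist");P=cloud(f);z=P[...,2]
rects(P,(z>.02)&(z<.035)&(abs(P[...,0]-.578)<.035)&(abs(P[...,1]-.127)<.03),50)
cv2.imwrite("pics/w3.png",f["image"][:,:,::-1])
```

```text
shift [-81.5 296.5   3.9] turn [-0.    -0.002  0.325] tcp [579.1 128.8 175.4] yaw -78.4 J7 -1.83 t 8.6
pix [286. 192.] n 2716 z 26.4 c 579.6 126.2 size 47.1 x 40.2 long-axis deg 9.1
```

View pics/w3.png

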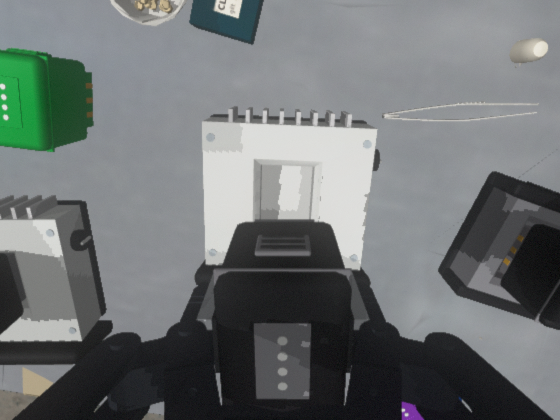

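The flat pack, with dim dots, is held at (280,350), and the lamp's empty socket shows at (288,190). Carrying it over to the free bay.

Request:
step_arm(moves=[[-12,43,0,0,0,0.05,30],[-24,88,0,0,0,0.1,30],[-36,133,0,0,0,0.15,30],[-48,178,0,0,0,0.2,30],[-60,223,0,0,0,0.25,30],[-71,263,0,0,0,0.29,30],[-80,296,0,0,0,0.325,30],[-80,296,0,0,0,0.325,30]])

```text
clock: 9.5
tcp_pos: [0.5574, -0.1844, 0.1722]
orientation: [3.132, -0.207, -0.006]
contact_force: [-0.1, -0.6, -2.6]
grip_width: 0.0437
gripper_force: 51.5
```

Request:
step_arm(moves=[[0,0,20,0,0,0,30],[0,0,50,0,0,0,30],[0,0,70,0,0,0,30],[0,0,70,0,0,0,30]])

```text
clock: 9.9
tcp_pos: [0.5567, -0.1761, 0.0998]
orientation: [-3.134, 0.19, 0.013]
contact_force: [-0.8, 0.3, -1.6]
grip_width: 0.0436
gripper_force: 51.4
```

Run:
```python
from h import *
from bench import r
plan(560.5,-178,83,83)
```

```text
shift [ 4.3  1.5 35.5] turn [-0.001  0.009  0.001] tcp [ 556.7 -176.1   99.8] yaw -96.9 J7 -1.58 t 9.9
```

Request:
step_arm(moves=[[4,1.5,0,0,0,0,30],[4,1.5,10,0,0,0,30],[4,1.5,20,0,0,0,30],[4,1.5,28,0,0,0,30],[4,1.5,32,0,0,0,30],[4,1.5,34,0,0,0,30],[4,1.5,34,0,0,0,30]])

```text
clock: 10.6
tcp_pos: [0.5638, -0.1793, 0.0698]
orientation: [-3.136, 0.192, 0.001]
contact_force: [-0.0, 0.0, -1.5]
grip_width: 0.0437
gripper_force: 51.9
```

Request:
step_arm(moves=[[-2,0,2,0,0,0,30],[-3,-1,4,0,0,0,30],[-3,-1,6,0,0,0,30],[-3,-1,6,0,0,0,30]])

```text
clock: 11.0
tcp_pos: [0.5611, -0.1781, 0.0659]
orientation: [3.135, -0.192, 0.0]
contact_force: [-6.3, 0.5, 13.2]
grip_width: 0.0434
gripper_force: 53.2
```

Home, since the height matches the TCP height this pack was gripped at. Release and rise.

Request:
step_arm(moves=[[0,0,-1,0,0,0,60],[0,0,-1,0,0,0,85],[0,0,-1,0,0,0,85],[0,0,-1,0,0,0,85],[0,0,-30,0,0,0,85],[0,0,-70,0,0,0,85],[0,0,-95,0,0,0,85],[0,0,-95,0,0,0,85]])

```text
clock: 11.8
tcp_pos: [0.5636, -0.1786, 0.163]
orientation: [3.134, -0.192, 0.011]
contact_force: [0.4, 1.1, -0.2]
grip_width: 0.0847
gripper_force: 0.0
```

Run:
```python
from h import *
from bench import r
f=r.grab_frame("wrist");P=cloud(f);z=P[...,2]
rects(P,(z>.1)&(z<.125),500)
plan(572.5,-78.5,180,84.3)
```

```text
pix [113. 239.] n 7265 z 108.2 c 571.8 -79.2 size 58.9 x 44.7 long-axis deg -5.9
pix [283. 239.] n 6958 z 108.3 c 559.6 -178.6 size 58.8 x 44.7 long-axis deg -6.9
shift [  -2.1 -100.3   -0.5] turn [ 0.001 -0.004 -0.023] tcp [ 562.3 -178.3  160.9] yaw -97.0 J7 -1.56 t 11.85
```

Request:
step_arm(moves=[[-1,-40,0,0,0,-0.01,85],[-2,-80,0,0,0,-0.02,85],[-2,-100,0,0,0,-0.023,85],[-2,-100,0,0,0,-0.023,85],[-2,-100,0,0,0,-0.023,85]])

```text
clock: 12.35
tcp_pos: [0.5705, -0.0787, 0.1579]
orientation: [3.137, -0.155, -0.003]
contact_force: [-0.6, -0.4, 0.4]
grip_width: 0.0847
gripper_force: 0.0
```

```bash
python3 -c "
from h import *
plan(573.5,-78.5,83,84.3)"
```

```text
shift [ 3.2 -0.5 93.6] turn [0.001 0.002 0.001] tcp [570.5 -78.7 157.9] yaw -95.6 J7 -1.73 t 12.35
```

Request:
step_arm(moves=[[2,0,30,0,0,0,85],[2,0,65,0,0,0,85],[2,0,93,0,0,0,85],[2,0,93,0,0,0,85],[2,0,93,0,0,0,30],[2,0,93,0,0,0,30],[2,0,93,0,0,0,30],[2,0,93,0,0,0,30]])

```text
clock: 13.15
tcp_pos: [0.5746, -0.079, 0.0678]
orientation: [3.137, -0.156, 0.005]
contact_force: [-0.6, -0.7, 5.1]
grip_width: 0.0436
gripper_force: 51.6
```

Request:
step_arm(moves=[[0,0,-10,0,0,0,30],[0,0,-35,0,0,0,30],[0,0,-70,0,0,0,30],[0,0,-110,0,0,0,30],[0,0,-110,0,0,0,30],[0,0,-110,0,0,0,30]])

```text
clock: 13.75
tcp_pos: [0.5735, -0.0787, 0.1774]
orientation: [3.138, -0.156, 0.003]
contact_force: [0.2, -0.6, -3.1]
grip_width: 0.0434
gripper_force: 51.4
```

Run:
```python
from h import *
from bench import r
plan(579,126.5,190,99.3)
f=r.grab_frame("wrist");P=cloud(f);z=P[...,2]
rects(P,(z>.02)&(z<.035)&(abs(P[...,0]-.571)<.04)&(abs(P[...,1]+.078)<.03),50)
f=r.grab_frame("top");P=cloud(f);z=P[...,2]
rects(P,(z>.02)&(z<.035)&(abs(P[...,0]-.578)<.035)&(abs(P[...,1]-.127)<.03),20)
```

```text
shift [ -14.8 -204.8    6. ] turn [ 0.    -0.002 -0.261] tcp [573.5 -78.7 177.4] yaw -95.7 J7 -1.72 t 13.75
pix [283. 193.] n 2590 z 26.4 c 571.9 -78.6 size 45.3 x 40.2 long-axis deg -7.5
pix [237. 190.] n 199 z 29.1 c 580.5 127.5 size 49.2 x 38.7 long-axis deg 9.8
```

Request:
step_arm(moves=[[-3,-42,0,0,0,-0.05,30],[-6,-84,0,0,0,-0.1,30],[-9,-126,0,0,0,-0.16,30],[-11,-168,0,0,0,-0.21,30],[-13,-205.5,0,0,0,-0.261,30],[-13,-205.5,0,0,0,-0.261,30],[-13,-205.5,40,0,0,-0.261,30],[-13,-205.5,70,0,0,-0.261,30]])

```text
clock: 14.65
tcp_pos: [0.5795, 0.1266, 0.1036]
orientation: [3.131, 0.254, -0.004]
contact_force: [-0.6, -0.2, -2.5]
grip_width: 0.0433
gripper_force: 51.7
```

Request:
step_arm(moves=[[0,0,5,0,0,0,30],[0,0,5,0,0,0,30]])

```text
clock: 14.85
tcp_pos: [0.5794, 0.1263, 0.0995]
orientation: [3.131, 0.253, -0.006]
contact_force: [0.6, -0.7, -1.9]
grip_width: 0.0432
gripper_force: 51.5
```

```bash
python3 -c "
from h import *
plan(581,127.3,85.5,99.4)"
```

```text
shift [ 1.9 -0.7 32.7] turn [ 0.     0.004 -0.003] tcp [579.4 126.3  99.5] yaw -80.7 J7 -1.9 t 14.85
```

Request:
step_arm(moves=[[1,-0.5,10,0,0,0,30],[1,-0.5,20,0,0,0,30],[1,-0.5,26,0,0,0,30],[1,-0.5,30,0,0,0,30],[1,-0.5,33,0,0,0,30],[1,-0.5,33,0,0,0,30]])

```text
clock: 15.45
tcp_pos: [0.5818, 0.1278, 0.0682]
orientation: [-3.131, -0.254, -0.001]
contact_force: [0.2, -0.8, -2.6]
grip_width: 0.0438
gripper_force: 51.8
```

Request:
step_arm(moves=[[0,0,1,0,0,0,30],[0,0,2,0,0,0,30],[0,0,2,0,0,0,30]])

```text
clock: 15.75
tcp_pos: [0.5819, 0.1279, 0.0678]
orientation: [3.131, 0.254, 0.002]
contact_force: [-4.4, -1.5, 12.5]
grip_width: 0.0433
gripper_force: 53.3
```

Home at the gripped height. Release, rise, and go to lamp B.

Request:
step_arm(moves=[[0,0,-1,0,0,0,60],[0,0,-1,0,0,0,85],[0,0,-1,0,0,0,85],[0,0,-1,0,0,0,85],[0,0,-30,0,0,0,85],[0,0,-70,0,0,0,85],[0,0,-97,0,0,0,85],[0,0,-97,0,0,0,85]])

```text
clock: 16.55
tcp_pos: [0.5842, 0.1286, 0.1673]
orientation: [-3.13, -0.253, -0.012]
contact_force: [1.2, -0.5, 0.9]
grip_width: 0.085
gripper_force: 0.0
```

Run:
```python
from h import *
from bench import r
f=r.grab_frame("wrist");P=cloud(f);z=P[...,2]
rects(P,(z>.1)&(z<.125),500)
plan(465,345.5,180,104.0)
```

```text
pix [283. 238.] n 6695 z 108.2 c 579.2 127.6 size 58.9 x 44.8 long-axis deg 8.9
shift [ -81.4 -233.5    3.4] turn [-0.    -0.004 -0.083] tcp [582.9 128.1 165. ] yaw -80.7 J7 -1.87 t 16.6
```

Request:
step_arm(moves=[[-15,-43,0,0,0,-0.015,85],[-30,-86,0,0,0,-0.03,85],[-45,-129,0,0,0,-0.045,85],[-60,-172,0,0,0,-0.06,85],[-75,-215,0,0,0,-0.075,85],[-81,-233,3,0,0,-0.083,85],[-81,-233,3,0,0,-0.083,85],[-81,-233,3,0,0,-0.083,85]])

```text
clock: 17.4
tcp_pos: [0.4641, 0.3434, 0.1588]
orientation: [3.116, 0.383, -0.002]
contact_force: [0.8, -0.9, 0.8]
grip_width: 0.0849
gripper_force: 0.0
```

Run:
```python
from h import *
from bench import r
f=r.grab_frame("wrist");P=cloud(f);z=P[...,2]
rects(P,(z>.1)&(z<.125),500)
plan(465,345.5,85,104.0)
```

```text
pix [279. 235.] n 7310 z 108.3 c 463.4 345.1 size 59.1 x 44.7 long-axis deg 13.2
shift [ 1.  -2.9 92.7] turn [ 0.002  0.001 -0.002] tcp [464.8 342.7 159. ] yaw -76.1 J7 -2.25 t 17.45
```

Request:
step_arm(moves=[[0.5,-2,30,0,0,0,85],[0.5,-2,65,0,0,0,85],[0.5,-2,93,0,0,0,85],[0.5,-2,93,0,0,0,85],[0.5,-2,93,0,0,0,30],[0.5,-2,93,0,0,0,30],[0.5,-2,93,0,0,0,30],[0.5,-2,93,0,0,0,30]])

```text
clock: 18.25
tcp_pos: [0.4653, 0.3471, 0.0688]
orientation: [-3.117, -0.383, -0.004]
contact_force: [-0.0, -2.0, 7.8]
grip_width: 0.0432
gripper_force: 50.8
```

Request:
step_arm(moves=[[0,0,-10,0,0,0,30],[0,0,-35,0,0,0,30],[0,0,-70,0,0,0,30],[0,0,-110,0,0,0,30],[0,0,-110,0,0,0,30],[0,0,-110,0,0,0,30]])

```text
clock: 18.85
tcp_pos: [0.4643, 0.347, 0.1784]
orientation: [-3.117, -0.384, -0.003]
contact_force: [-0.1, -0.0, -3.2]
grip_width: 0.0433
gripper_force: 51.1
```

Run:
```python
from h import *
from bench import r
plan(572.5,-78.5,195,83)
f=r.grab_frame("wrist");P=cloud(f);z=P[...,2]
rects(P,(z>.02)&(z<.035)&(abs(P[...,0]-.465)<.04)&(abs(P[...,1]-.345)<.03),50)
f=r.grab_frame("top");P=cloud(f);z=P[...,2]
rects(P,(z>.02)&(z<.035)&(abs(P[...,0]-.57)<.035)&(abs(P[...,1]+.078)<.03),20)
```

```text
shift [  1.8 439.    1.7] turn [-0.001 -0.002  0.367] tcp [464.3 347.  178.4] yaw -76.0 J7 -2.24 t 18.85
pix [284. 193.] n 2426 z 26.4 c 462.7 345.7 size 42.4 x 40.3 long-axis deg 12.4
pix [303. 194.] n 199 z 28.7 c 572.4 -78.5 size 49.9 x 39.3 long-axis deg -7.2
```

Request:
step_arm(moves=[[0,42,0,0,0,0.04,30],[0,86,0,0,0,0.08,30],[0,130,0,0,0,0.12,30],[1,175,0,0,0,0.16,30],[1,220,0,0,0,0.2,30],[1,265,0,0,0,0.24,30],[2,310,0,0,0,0.28,30],[2,355,0,0,0,0.32,30]])

```text
clock: 19.75
tcp_pos: [0.5511, 0.0009, 0.1755]
orientation: [3.139, -0.12, -0.005]
contact_force: [1.5, 0.4, -2.0]
grip_width: 0.0435
gripper_force: 51.4
```

Request:
step_arm(moves=[[1,40,0,0,0,0.03,30],[2,80,0,0,0,0.046,30],[2,84,0,0,0,0.046,30],[2,84,0,0,0,0.046,30],[2,84,0,0,0,0.046,30]])

```text
clock: 20.25
tcp_pos: [0.5472, -0.0797, 0.1761]
orientation: [-3.135, 0.188, 0.003]
contact_force: [0.2, 0.1, -1.9]
grip_width: 0.0436
gripper_force: 51.4
```

```bash
python3 -c "
from h import *
plan(574,-78.5,118,83)
from bench import r
f=r.grab_frame('top');P=cloud(f);z=P[...,2]
rects(P,(z>.02)&(z<.035)&(abs(P[...,0]-.463)<.035)&(abs(P[...,1]-.345)<.03),20)
"
```

```text
shift [26.6 -4.4 76.7] turn [-0.001  0.002  0.002] tcp [547.2 -79.7 176.1] yaw -96.9 J7 -1.73 t 20.25
pix [164. 227.] n 202 z 28.9 c 462.1 348.5 size 50.8 x 38.4 long-axis deg 12.9
```

Request:
step_arm(moves=[[26,-3.5,0,0,0,0,30],[26,-3.5,0,0,0,0,30],[26,-3.5,35,0,0,0,30],[26,-3.5,70,0,0,0,30],[26,-3.5,77,0,0,0,30],[26,-3.5,77,0,0,0,30],[26,-3.5,77,0,0,0,30]])

```text
clock: 21.0
tcp_pos: [0.575, -0.0803, 0.1014]
orientation: [-3.136, 0.189, -0.003]
contact_force: [0.1, -0.3, -1.6]
grip_width: 0.0436
gripper_force: 51.4
```

```bash
python3 -c "
from h import *
plan(574,-78.5,87.7,83)"
```

```text
shift [-1.2 -1.6 32.4] turn [-0.    -0.002  0.002] tcp [575.  -80.3 101.4] yaw -96.9 J7 -1.76 t 21.0
```

Request:
step_arm(moves=[[-1.5,-1.5,10,0,0,0,30],[-1.5,-1.5,20,0,0,0,30],[-1.5,-1.5,27,0,0,0,30],[-1.5,-1.5,31,0,0,0,30],[-1.5,-1.5,34,0,0,0,30],[-1.5,-1.5,34,0,0,0,30]])

```text
clock: 21.6
tcp_pos: [0.5725, -0.0797, 0.0685]
orientation: [3.135, -0.191, -0.001]
contact_force: [-10.0, -1.1, 23.8]
grip_width: 0.0434
gripper_force: 53.4
```

Home at 68.5, against 68.8 when gripped. Release.

Request:
step_arm(moves=[[0,0,-2,0,0,0,60],[0,0,-2,0,0,0,85],[0,0,-2,0,0,0,85],[0,0,-2,0,0,0,85],[0,0,-30,0,0,0,85],[0,0,-70,0,0,0,85],[0,0,-97,0,0,0,85],[0,0,-97,0,0,0,85]])

```text
clock: 22.4
tcp_pos: [0.5754, -0.0793, 0.167]
orientation: [3.136, -0.191, 0.012]
contact_force: [0.8, -0.3, -1.0]
grip_width: 0.085
gripper_force: 0.0
```

Run:
```python
from h import *
from bench import r
f=r.grab_frame("wrist");P=cloud(f);z=P[...,2]
rects(P,(z>.1)&(z<.125),500)
plan(463,-354.5,180,91.2)
```

```text
pix [450. 236.] n 7078 z 108.2 c 559.4 -178.1 size 58.9 x 44.5 long-axis deg -6.9
pix [285. 238.] n 6748 z 108.3 c 570.2 -79.7 size 59.0 x 44.8 long-axis deg -7.1
shift [-76.9 286.7   3.2] turn [ 0.    -0.004 -0.142] tcp [574.  -79.2 164.8] yaw -97.0 J7 -1.74 t 22.45
```

Request:
step_arm(moves=[[-12,43,0,0,0,-0.02,85],[-24,88,0,0,0,-0.04,85],[-36,133,0,0,0,-0.06,85],[-48,178,0,0,0,-0.08,85],[-60,223,0,0,0,-0.1,85],[-71,265,0,0,0,-0.12,85],[-77,287,0,0,0,-0.142,85],[-77,287,0,0,0,-0.142,85]])

```text
clock: 23.25
tcp_pos: [0.4579, -0.3588, 0.1613]
orientation: [3.141, 0.022, -0.005]
contact_force: [0.0, -0.3, -0.6]
grip_width: 0.0851
gripper_force: 0.0
```

Request:
step_arm(moves=[[0,0,0,0,0,0,85],[0,0,0,0,0,0,85]])

```text
clock: 23.45
tcp_pos: [0.462, -0.3529, 0.1622]
orientation: [-3.14, -0.036, 0.001]
contact_force: [0.4, -0.1, 0.0]
grip_width: 0.085
gripper_force: 0.0
```

Run:
```python
from h import *
from bench import r
f=r.grab_frame("wrist");P=cloud(f);z=P[...,2]
rects(P,(z>.08)&(z<.1)&(P[...,1]<-.25),500)
plan(463,-354.5,62.5,91.2)
```

```text
pix [288. 220.] n 5843 z 86.3 c 462.8 -355.7 size 57.4 x 44.2 long-axis deg 2.0
shift [  0.8   1.8 118.6] turn [-0.001  0.     0.002] tcp [ 462.2 -352.8  162.4] yaw -88.7 J7 -1.05 t 23.5
```

Request:
step_arm(moves=[[1.5,2,40,0,0,0,85],[1.5,2,80,0,0,0,85],[1.5,2,117,0,0,0,85],[1.5,2,117,0,0,0,85],[1.5,2,117,0,0,0,30],[1.5,2,117,0,0,0,30],[1.5,2,117,0,0,0,30],[1.5,2,117,0,0,0,30]])

```text
clock: 24.3
tcp_pos: [0.4646, -0.3573, 0.0484]
orientation: [3.14, 0.033, 0.005]
contact_force: [0.3, 1.7, 7.5]
grip_width: 0.0434
gripper_force: 50.2
```

Request:
step_arm(moves=[[0,0,-10,0,0,0,30],[0,0,-45,0,0,0,30],[0,0,-85,0,0,0,30],[0,0,-125,0,0,0,30],[0,0,-135,0,0,0,30],[0,0,-135,0,0,0,30],[0,0,-135,0,0,0,30]])

```text
clock: 25.0
tcp_pos: [0.4621, -0.3563, 0.1801]
orientation: [-3.141, -0.032, 0.002]
contact_force: [-0.1, 0.2, -2.9]
grip_width: 0.0437
gripper_force: 51.5
```

Run:
```python
from h import *
plan(560,0,198,91.2)
```

```text
shift [ 105.2 -354.2    0.9] turn [-0.001  0.002 -0.   ] tcp [ 462.1 -356.3  180.1] yaw -88.8 J7 -1.05 t 25.0
```

Request:
step_arm(moves=[[12,-42,0,0,0,0,30],[25,-87,0,0,0,0,30],[39,-132,0,0,0,-0.02,30],[52,-177,0,0,0,-0.04,30],[66,-222,0,0,0,-0.06,30],[80,-267,0,0,0,-0.08,30],[93,-312,0,0,0,-0.1,30],[105,-354,0,0,0,-0.12,30]])

```text
clock: 25.8
tcp_pos: [0.5594, 0.0016, 0.1788]
orientation: [-3.133, -0.223, 0.006]
contact_force: [0.6, -0.8, -1.8]
grip_width: 0.0434
gripper_force: 51.5
```

Run:
```python
from h import *
plan(463,347,199,102.3)
```

```text
shift [ -46.5 -355.6   -1.1] turn [-0.001  0.004 -0.072] tcp [559.4   1.6 178.8] yaw -81.8 J7 -1.65 t 25.8
```

Request:
step_arm(moves=[[-6,-44,0,0,0,-0.01,30],[-12,-90,0,0,0,-0.02,30],[-18,-136,0,0,0,-0.03,30],[-24,-182,0,0,0,-0.04,30],[-30,-228,0,0,0,-0.05,30],[-36,-274,0,0,0,-0.06,30],[-42,-320,0,0,0,-0.07,30],[-46,-350,0,0,0,-0.072,30]])

```text
clock: 26.6
tcp_pos: [0.4629, 0.3425, 0.1789]
orientation: [3.123, 0.34, -0.006]
contact_force: [-0.1, -0.4, -2.4]
grip_width: 0.0434
gripper_force: 51.5
```

Request:
step_arm(moves=[[0,0,0,0,0,0,30],[0,0,0,0,0,0,30],[0,0,0,0,0,0,30]])

```text
clock: 26.9
tcp_pos: [0.466, 0.3375, 0.1795]
orientation: [3.122, 0.331, -0.003]
contact_force: [0.5, -0.6, -1.7]
grip_width: 0.0432
gripper_force: 51.6
```

Run:
```python
from h import *
from bench import r
plan(463,347,120,102)
f=r.grab_frame("wrist");P=cloud(f);z=P[...,2]
cv2.imwrite("pics/w5.png",f["image"][:,:,::-1])
rects(P,(z>.02)&(z<.035)&(abs(P[...,0]-.463)<.04)&(abs(P[...,1]-.346)<.03),50)
# x edges of socket mouth: rim (z>.045) points around
m=(z>.044)&(z<.052)&(abs(P[...,0]-.465)<.1)&(abs(P[...,1]-.346)<.09);rects(P,m,500)
```

```text
shift [ -0.7 -10.1  78.2] turn [0.002 0.002 0.002] tcp [466.  337.5 179.5] yaw -77.9 J7 -2.27 t 26.9
pix [271. 192.] n 2498 z 26.4 c 461.6 345.6 size 44.9 x 40.3 long-axis deg 12.0
pix [267. 178.] n 15099 z 48.3 c 464.3 348.1 size 128.4 x 123.0 long-axis deg -78.1
```

View pics/w5.png

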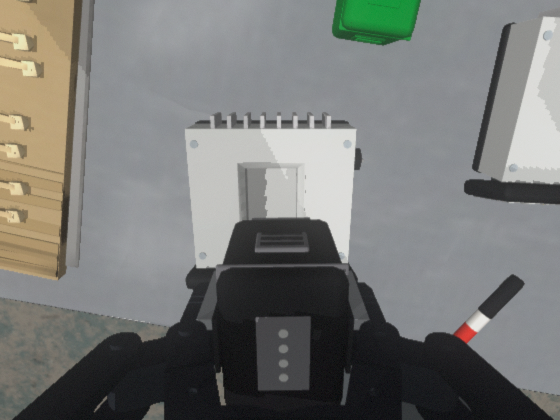

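The charged pack is held over lamp B, whose socket shows at (271,192). Aligning and lowering.

Request:
step_arm(moves=[[-1,-9.5,0,0,0,0,30],[-1,-9.5,0,0,0,0,30],[-1,-9.5,40,0,0,0,30],[-1,-9.5,70,0,0,0,30],[-1,-9.5,76,0,0,0,30],[-1,-9.5,76,0,0,0,30]])

```text
clock: 27.55
tcp_pos: [0.4626, 0.3482, 0.1045]
orientation: [3.123, 0.334, -0.003]
contact_force: [-0.8, 0.7, -2.4]
grip_width: 0.0435
gripper_force: 51.6
```

Run:
```python
from h import *
plan(462.5,346.8,88.5,102)
```

```text
shift [-0.3  1.3 34.7] turn [0.001 0.002 0.003] tcp [462.6 348.2 104.5] yaw -77.8 J7 -2.33 t 27.55
```

Request:
step_arm(moves=[[0,1,10,0,0,0,30],[0,1,20,0,0,0,30],[0,1,27,0,0,0,30],[0,1,32,0,0,0,30],[0,1,34,0,0,0,30],[0,1,34,0,0,0,30]])

```text
clock: 28.15
tcp_pos: [0.4632, 0.3476, 0.0709]
orientation: [3.124, 0.334, -0.0]
contact_force: [0.0, 0.0, -1.6]
grip_width: 0.0435
gripper_force: 51.6
```

Request:
step_arm(moves=[[0,0,1.5,0,0,0,30],[0,0,3,0,0,0,30],[0,0,3.5,0,0,0,30],[0,0,3.5,0,0,0,30]])

```text
clock: 28.55
tcp_pos: [0.4636, 0.348, 0.0703]
orientation: [3.124, 0.333, 0.002]
contact_force: [-5.5, -4.7, 19.4]
grip_width: 0.0436
gripper_force: 53.3
```

Request:
step_arm(moves=[[0,0,-2,0,0,0,60],[0,0,-2,0,0,0,85],[0,0,-2,0,0,0,85],[0,0,-2,0,0,0,85],[0,0,-30,0,0,0,85],[0,0,-70,0,0,0,85],[0,0,-95,0,0,0,85],[0,0,-95,0,0,0,85]])

```text
clock: 29.35
tcp_pos: [0.4651, 0.3494, 0.1663]
orientation: [-3.12, -0.333, -0.009]
contact_force: [0.3, 0.3, -0.2]
grip_width: 0.085
gripper_force: 0.0
```

Request:
step_arm(moves=[[0,40,0,0,0,0,85],[0,85,0,0,0,0,85],[0,130,0,0,0,0,85],[0,130,-30,0,0,0,85],[0,130,-30,0,0,0,85]])

```text
clock: 29.85
tcp_pos: [0.4926, 0.2196, 0.1946]
orientation: [-3.123, -0.328, -0.006]
contact_force: [1.1, 0.4, -0.3]
grip_width: 0.0848
gripper_force: 0.0
```

Run:
```python
from h import *
from bench import r
f=r.grab_frame("top");P=cloud(f);z=P[...,2]
reg=(P[...,0]>.3)&(P[...,0]<.7)&(abs(P[...,1])<.6)
rects(P,reg&(z>.1)&(z<.125))
f=r.grab_frame("wrist");P=cloud(f);z=P[...,2]
rects(P,(z>.1)&(z<.125),500)
f=r.grab_frame("scene")
cv2.imwrite("pics/s2.png",cv2.resize(f["image"][160:330,180:340,::-1],(560,595),interpolation=cv2.INTER_CUBIC))
```

```text
pix [126. 146.] n 62 z 115.9 c 690.5 452.5 size 33.6 x 14.9 long-axis deg -81.0
pix [234. 186.] n 302 z 110.2 c 578.7 128.1 size 59.6 x 44.9 long-axis deg 8.6
pix [305. 190.] n 301 z 110.2 c 568.7 -79.0 size 58.5 x 44.5 long-axis deg -7.1
pix [339. 194.] n 304 z 110.2 c 557.7 -177.8 size 59.2 x 44.4 long-axis deg -7.5
pix [155. 227.] n 214 z 110.3 c 459.7 350.5 size 58.1 x 41.0 long-axis deg 13.3
pix [463. 112.] n 7517 z 108.3 c 579.1 127.9 size 58.7 x 45.4 long-axis deg 9.4
pix [ 85. 219.] n 5798 z 108.1 c 461.1 348.0 size 59.0 x 44.9 long-axis deg 12.3
```

View pics/s2.png

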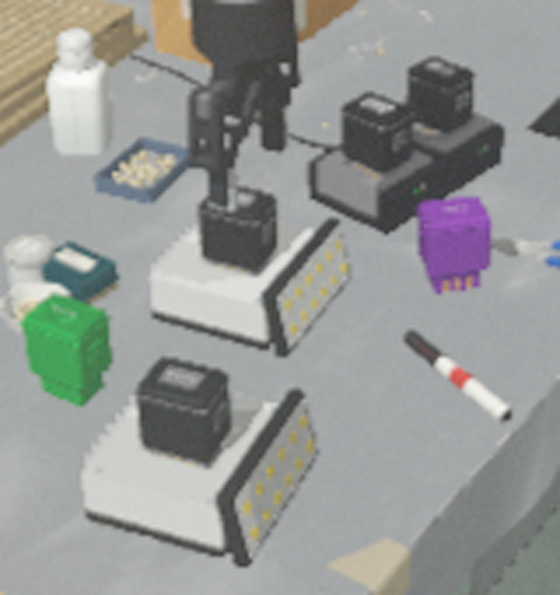

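All four tops are at 110 mm, so every pack is upright and home. The scene crop shows packs in both lamps, (240,230) and (185,405), and in both bays, (378,130) and (440,90). The gripper is clear.

```bash
python3 -c "
from bench import r
print(r.hand_in())"
```

```text
the job is handed in; nothing more can be done
None
```

The job is handed in: both charged packs are in the lamps and both flat packs are in the charger, all upright and fully home by camera height, done in about 30 s of the 109 s allowed.

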